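# Nest the graded steel pots

## Robot

A 6-joint arm with a two-finger parallel gripper is mounted at the origin on a cart in front of the work surface, level with it; the furniture and walls round the work are solid. World frame = base frame: x ahead of the robot, y to its left, z up, the work surface at z = 0. Lengths are in m, angles in rad, forces in N, time in s.
With the tool pointing down it reaches from about 0.3 to 0.75 m from the base axis. Payload 8.5 kg.
Tool frame: the origin (TCP) lies on the centre line of the jaws, within the pads' length; the fingertips stand 22 mm ahead of it and the grasp point (between the pads) lies 3 mm ahead of it; z points along the fingers, y is the line along which they close (so a half turn about z gives the same grasp; the last joint's range is limited). The gripper opens to 88 mm and grips with 3 to 60 N. Pads are 18 mm wide; open, the fingers measure 123 mm over their backs; the gripper's body (75 mm by 187 mm) begins 45 mm behind the grasp point.
Start: joints at [-1.558, 0.381, 1.297, -0, 1.464, -0.215], TCP at [0.124, -0.536, 0.261] pointing down, gripper open.
Joint ranges: [-3.11, 3.11], [-0.89, 2.33], [0.22, 2.48], [-1.42, 4.56], [0.17, 2.85], [-2.88, 2.88]. Speed limits (rad/s): [2.39, 2.39, 3.14, 3.14, 3.14, 3.14].

## Interface

Orientations are given as [roll, pitch, yaw] about the fixed x, y, z axes, in that order (R = Rz(yaw) Ry(pitch) Rx(roll)).
In Python, from plant import r, eyes gives the robot as it stands.
- The arm moves only by the shell command python3 -m crank 'ROWS' [FORCE]. ROWS is text: rows parted by semicolons, each of 7 numbers parted by spaces: the shift along the world's x, y, z in cm, then the turn, a rotation vector about the world's x, y, z in degrees, then the opening, from -1 (shut) to 1 (fully open). In form: dx dy dz wx wy wz fingers; .... A call has 1 to 10 rows; each row shifts and turns the commanded pose from where the row before left it; what a row does not reach is not made up. A row lasts 1/10 s, in which the tool goes at most 50 mm and 8.59 degrees, less where a joint would pass 70% of its speed; a pose out of reach is approached as far as the arm can. A call with a gripper value outside its range is refused whole. The fingers move at their own pace and stop on an object; FORCE is the grip in N (left out, the last holds). Time passes only in rows, so rows that do not move let the fingers close. It gives the time, the measured TCP pose, the force, the opening and the grip force at its end, in the units of the state.
- r.sense(): the state, without advancing time (a new reading comes with each control period).
- eyes.read_camera(name): name is "scene" or "side" or "wrist"; returns (picture, depth): 420x560x3 uint8, blue, green, red; 420x560 float32, m along the optical axis (not along the pixel's ray), 0 where there is no reading.
- eyes.camera_info(name): a dict with "vertical_fov" (degrees; the focal length in pixels is half the picture's height over the tangent of half this angle, whatever the lens; pixels are square), "cx", "cy" (the principal point, pixels), "distortion" ([k1, k2, p1, p2, k3] as OpenCV has them; the pictures are not rectified), "position" and "orientation" of the camera in the world. Camera axes: x right, y up, looking along -z (the intrinsics and any distortion apply to the point x, -y, -z); pixel columns grow to the right and rows downward; lengths in m; the calibration is good to about 2 mm. A picture is of the moment at which its call begins: read the wrist's pose just before it. camera_info takes no time and is no camera call; for the wrist camera it gives the pose at the moment of the call.
- r.finish_job(): hands the job in; it is judged then, once.
The state is a dict: "time_s": time; "joints": joint angles; "qd": joint speeds; "tau": joint torques, N m; "tcp_pos": TCP position; "tool_rot": TCP orientation; "force": force on the tool from outside, world axes, zero at the start; "ft_torque": the same for the moment, N m; "finger_gap": finger opening in m; "grip_force": force on a finger pad.
Only numpy, scipy, OpenCV 4.12 (cv2) and the standard library are available. Lean on these libraries where they do the work, as an engineer would, in place of code of your own. Each camera call takes 0.05 s, during which the arm holds its last target. There are 200 camera calls.

## Task

Nest the three open steel pots so that they can go back in the cupboard: first put the middle-sized pot inside the largest, then the smallest inside the middle one, each standing upright on the floor of the pot round it. Leave the largest pot where it stands and do not disturb the upturned steel tumbler, which is not part of the set.

Things in the scene. Friction and masses are not known exactly. Their poses are not given: they have to be found in the camera images.
- large_pot: The largest of three graded pots, an open round pot of plain steel, mouth up, tapered, rolled rim, no handle: 112 mm across the rim, 98 mm across the foot, 60 mm high; the mouth is 106 mm wide inside, the inner floor 93 mm. Walls 3 mm, floor 6 mm thick. Origin: centre of its underside; z up its axis; yaw means nothing. 350 g or so, loose; it need not be moved.
- middle_pot: The middle pot, an open round pot of plain steel, mouth up, tapered, rolled rim, no handle: 66 mm across the rim, 54 mm across the foot, 60 mm high; the mouth is 60 mm wide inside, the inner floor 48 mm. Walls 3 mm, floor 6 mm thick. Origin: centre of its underside; z up its axis; yaw means nothing. About 160 g. Grip it across the outside just below the rim; nested, its rim is 6 mm above the largest pot's; it may be let go with its foot up to 15 mm over that pot's floor.
- small_pot: The smallest pot, an open round pot of plain steel, mouth up, tapered, rolled rim, no handle: 40 mm across the rim, 30 mm across the foot, 60 mm high. Walls 3 mm, floor 6 mm thick. Origin: centre of its underside; z up its axis; yaw means nothing. About 80 g. Grip it across the outside just below the rim; nested, its rim is 6 mm above the middle pot's; it may be let go with its foot up to 15 mm over that pot's floor.
- steel_tumbler: Bystander: a closed-looking steel tumbler turned upside down, mouth on the worktop, 68 mm across and 74 mm high. Origin: centre of its lower end. Not to be disturbed.

How it is judged:
On the way, in this order (a step that is already met when the one before it is completed fails the run):
1. the middle pot stands inside the largest (horizontal distance between middle_pot and large_pot below 0.025 m and z of middle_pot in the frame of large_pot between 0.002 and 0.012 m and angle between middle_pot's own z axis and vertical below 0.17 rad), for 0.2 s.
2. the smallest pot stands inside the middle one (horizontal distance between small_pot and middle_pot below 0.015 m and z of small_pot in the frame of middle_pot between 0.002 and 0.012 m and angle between small_pot's own z axis and vertical below 0.17 rad), for 0.2 s.
At the end, for the whole second after the job is handed in: The middle pot stands on the floor of the largest, the smallest on that of the middle one (undersides 2 to 12 mm above the outer pot's, axes within 25 and 15 mm, upright within 10 deg), at rest; the largest pot upright within 6 deg and within 50 mm of its start (all of step 1 and all of step 2 and distance of large_pot from where it was at the start of the episode below 0.05 m and angle between large_pot's own z axis and vertical below 0.1 rad and linear speed of each of large_pot, middle_pot, small_pot below 0.02 m/s); the robot touches nothing.
It fails at once if the upturned steel tumbler is pushed more than 30 mm or knocked over (distance of steel_tumbler from where it was at the start of the episode above 0.03 m or angle between steel_tumbler's own z axis and vertical above 0.5 rad).
It also fails if it takes over 58 s, if anything falls off the work surface, if the arm or the gripper's body presses on something with over 40 N, if the wrist force passes 120 N, or if a joint passes its speed limit or range.

## Working session

There is one attempt and no reset: what is moved stays moved. The work goes in short steps, Python scripts to look and compute and a shell command to move; the robot and the scene stay as the last step left them, time stands still between calls to the robot, and variables do not carry over. Pictures are saved under pics/ and viewed, at most 10 in all, crops included, and the job is handed in when it is done.

```bash
mkdir -p pics; ls
python3 - <<'E'
from plant import r, eyes
import cv2,numpy as np
s=r.sense();print({k:np.round(v,3) for k,v in s.items()})
ims=[]
for n in("scene","side"):
    i=eyes.camera_info(n);print(n,i)
    p,d=eyes.read_camera(n);np.savez(f"pics/{n}0.npz",p=p,d=d);cv2.imwrite(f"pics/{n}0.png",p);print((d>0).mean())
E
```

```text
pics
{'time_s': np.float64(0.0), 'joints': array([-1.558,  0.381,  1.298, -0.   ,  1.464, -0.215]), 'qd': array([ 0.001,  0.001,  0.001, -0.001, -0.001,  0.   ]), 'tau': array([ 1.0000e-03, -4.3792e+01, -2.2455e+01,  7.1000e-02,  3.5000e-02,
       -0.0000e+00]), 'tcp_pos': array([ 0.124, -0.536,  0.26 ]), 'tool_rot': array([-3.14 , -0.   ,  0.228]), 'force': array([-0.841,  1.17 ,  0.19 ]), 'ft_torque': array([-0.011,  0.022,  0.007]), 'grip_force': np.float64(0.0), 'finger_gap': np.float64(0.088)}
scene {'vertical_fov': 52.25484124461666, 'cx': 283.5076900537094, 'cy': 212.23203551601213, 'distortion': array([0.01962812, 0.        , 0.        , 0.        , 0.        ]), 'position': array([0.10544103, 0.88308007, 0.46724726]), 'orientation': array([ 1.10054171e+00, -1.04373061e-03, -2.64292024e+00])}
0.9960926870748299
side {'vertical_fov': 50.678646312549375, 'cx': 283.4854543892598, 'cy': 206.28053343662887, 'distortion': array([-0.02579691,  0.        ,  0.        ,  0.        ,  0.        ]), 'position': array([0.17374662, 0.96442684, 0.47764769]), 'orientation': array([ 1.12933559,  0.02691806, -2.78320701])}
0.9959906462585034
```

View pics/scene0.png

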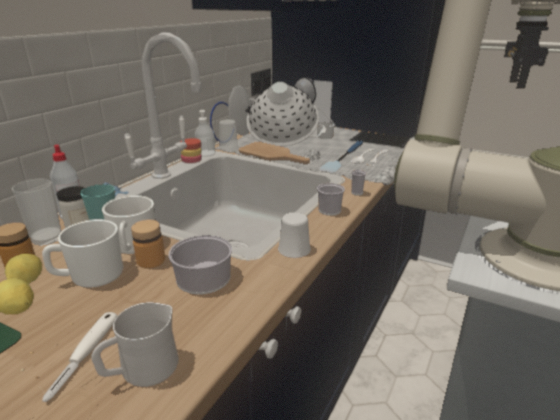

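View pics/side0.png

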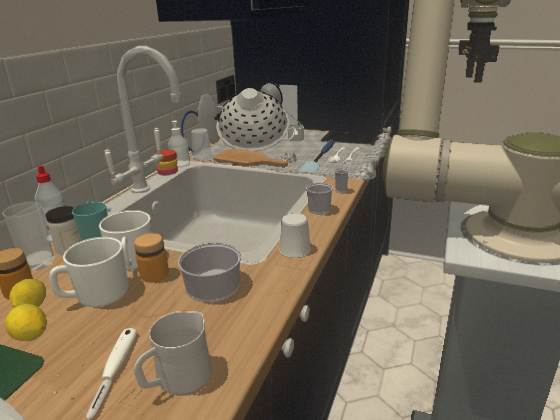

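The scene view shows the large pot at about (202,265), the tumbler at (294,235), the middle pot at (330,200) and the small pot at (358,183). In the side view they are at (211,272), (294,235), (319,198) and (341,181). Next I'll deproject the rims.

```bash
cat > h.py <<'E'
import numpy as np,cv2
from scipy.spatial.transform import Rotation as R
from scipy.optimize import least_squares
def cloud(i,d,box):
    u0,v0,u1,v1=box
    U,V=np.meshgrid(np.arange(u0,u1),np.arange(v0,v1)); z=d[v0:v1,u0:u1].ravel()
    f=d.shape[0]/2/np.tan(np.radians(i["vertical_fov"]/2))
    K=np.array([[f,0,i["cx"]],[0,f,i["cy"]],[0,0,1]])
    n=cv2.undistortPoints(np.c_[U.ravel(),V.ravel()].astype(float)[:,None],K,np.array(i["distortion"]))[:,0]
    P=np.c_[n[:,0]*z,-n[:,1]*z,-z][z>0]
    return R.from_euler("xyz",i["orientation"]).apply(P)+i["position"]
def rim(P,rad,zlo,zhi):
    Q=P[(P[:,2]>zlo)&(P[:,2]<zhi)]
    g=least_squares(lambda c:np.hypot(Q[:,0]-c[0],Q[:,1]-c[1])-rad,np.median(Q[:,:2],0),loss="soft_l1",f_scale=.002)
    return g.x,len(Q),np.sqrt(np.mean(g.fun**2))
E
python3 - <<'E'
from h import *
from plant import eyes
B={"scene":dict(large=(168,230,238,295),tumb=(276,210,314,260),mid=(314,183,347,217),small=(348,170,368,196)),
"side":dict(large=(176,240,247,305),tumb=(276,210,314,260),mid=(303,181,335,217),small=(332,167,352,195))}
rad=dict(large=.0545,tumb=.03,mid=.0315,small=.0185)
for n in B:
    i=eyes.camera_info(n);d=np.load(f"pics/{n}0.npz")["d"]
    for k,b in B[n].items():
        P=cloud(i,d,b)
        print(n,k,"zmax",np.percentile(P[P[:,2]<.1,2],98).round(4),rim(P,rad[k],*((.05,.066) if k!="tumb" else(.03,.08))))
E
```

```text
scene large zmax 0.0591 (array([0.5464564 , 0.38200262]), 668, np.float64(0.002190748056554868))
scene tumb zmax 0.0731 (array([0.44815578, 0.207689  ]), 787, np.float64(0.007842026618648473))
scene mid zmax 0.0581 (array([0.45285285, 0.01262205]), 196, np.float64(0.002197603917323554))
scene small zmax 0.0577 (array([ 0.42927179, -0.1170639 ]), 90, np.float64(0.001905776512617793))
side large zmax 0.0587 (array([0.54557898, 0.38212693]), 657, np.float64(0.002157185130226621))
side tumb zmax 0.0733 (array([0.44602175, 0.20750432]), 758, np.float64(0.007789229432867565))
side mid zmax 0.0585 (array([0.45058885, 0.01243663]), 187, np.float64(0.002207676962310417))
side small zmax 0.0583 (array([ 0.4269398 , -0.11664953]), 92, np.float64(0.022221211377367277))
```

```bash
python3 - <<'E'
from h import *
from plant import eyes
P=np.vstack([cloud(eyes.camera_info(n),np.load(f"pics/{n}0.npz")["d"],(0,0,400,420)) for n in("scene","side")])
# height map, max z (cm) on 5 cm cells
print("y\\x  ",*[f"{x:4.0f}" for x in np.arange(25,85,5)])
for y in np.arange(.6,-.3,-.05):
    print(f"{y*100:5.0f}",*[f"{(Q[:,2].max()*100 if len(Q) else -9):4.0f}" for x in np.arange(.25,.85,.05) for Q in [P[(P[:,0]>=x)&(P[:,0]<x+.05)&(P[:,1]>=y)&(P[:,1]<y+.05)]]])
E
python3 -m crank '0 0 0 0 0 8 1; 3 3 0 0 0 0 1'
```

```text
y\x     25   30   35   40   45   50   55   60   65   70   75   80
   60   -9   -9    0    8    9    9    2    0    1    6    6    0
   55   -9   -9    0    9    8    8    2    1    0    6    6    5
   50   -9   -9    0    0    8    0    1    1    9    9    9    5
   45   -9   -9    0    0    0    0    0    0    9    4    9    0
   40   -9   -9    0    0    6    6    6    7    9    9    9    0
   35   -9   -9    0    0    6    6    6    8    8    9    9   10
   30   -9   -9    0    0    0    6    6   -0    0    9    9   10
   25   -9   -9    0    0    0    0    0   -9    0    0    0   -9
   20   -9   -9    0    7    7    1   -9   -9   -9   -9   -9   -9
   15   -9   -9    0    7    7    0   -9   -9   -9   -9   -9   -9
   10   -9   -9    0    0    0    0   -9   -9   -9   -9   -9   -9
    5   19   -9    0    0    0    0   -9   -9   -9   -9   28   37
   -0   20   16    0    6    6    0   -9   -9  -18  -17   31   38
   -5   21   -9    0    6    6    0   -9  -17  -17  -17  -17  -17
  -10   -9   -9   -0    6   -0    0   -9  -17  -17  -17  -17  -17
  -15   -9   -9    0    6    0    0   -9  -17  -17  -17  -17  -16
  -20  -89  -89   -0    1    1    1    1    1    1    0    0    0
  -25  -89  -89    2    1    1    1    1    2   47   48   48   48
time_s: 0.3
tcp_pos: [0.1524, -0.5075, 0.2597]
tool_rot: [-3.141, 0.001, 0.368]
force: [0.4, -0.2, -0.2]
finger_gap: 0.088
grip_force: 0.0
```

```bash
python3 -m crank '2.4 4.2 0 0 0 0 1; 2.4 4.2 0 0 0 0 1; 2.4 4.2 0 0 0 0 1; 2.4 4.2 0 0 0 0 1; 2.4 4.2 0 0 0 0 1; 2.4 4.2 0 0 0 0 1; 2.4 4.2 0 0 0 0 1; 2.4 4.2 0 0 0 0 1; 2.4 4.2 0 0 0 0 1; 0 0 0 0 0 0 1'; python3 -c "
from plant import r;print(r.sense()['joints'])"
```

```text
time_s: 1.3
tcp_pos: [0.3715, -0.1231, 0.2607]
tool_rot: [-3.141, -0.001, 0.375]
force: [-0.7, -0.7, -0.8]
finger_gap: 0.0881
grip_force: 0.0
[-6.25535516e-01  9.85412784e-02  1.68836183e+00  1.07229194e-03
  1.35518327e+00  5.69638283e-01]
```

```bash
python3 -m crank '2 3.4 0 0 0 0 1; 2 3.4 0 0 0 0 1; 2 3.4 0 0 0 0 1; 2 3.4 0 0 0 0 1; 0 0 0 0 0 0 1; 0 0 0 0 0 0 1'
python3 - <<'E'
from h import *
from plant import r,eyes
i=eyes.camera_info("wrist");p,d=eyes.read_camera("wrist");print(i["position"],i["orientation"])
cv2.imwrite("pics/w1.png",p);P=cloud(i,d,(0,0,560,420))
for k,c,rad in(("mid",(.4517,.0125),.0315),("small",(.428,-.117),.0185)):
    Q=P[np.hypot(P[:,0]-c[0],P[:,1]-c[1])<rad+.02]
    print(k,len(Q),len(Q) and rim(Q,rad,.054,.07),np.percentile(Q[:,2],98))
print(r.sense()["tcp_pos"])
E
```

```text
time_s: 1.9
tcp_pos: [0.4501, 0.0081, 0.2604]
tool_rot: [-3.141, 0.001, 0.369]
force: [-0.4, -0.3, -0.5]
finger_gap: 0.0882
grip_force: 0.0
[0.51775985 0.03450597 0.38437154] [-2.84467687e-01  8.73998782e-05 -1.20297612e+00]
mid 44352 (array([0.45313302, 0.01014185]), 1130, np.float64(0.0020741242811444347)) 0.3406624594683468
small 3089 (array([ 0.42849761, -0.11920193]), 311, np.float64(0.0016997892908981248)) 0.06014542105968354
[0.4498682  0.00748524 0.26048073]
```

View pics/w1.png

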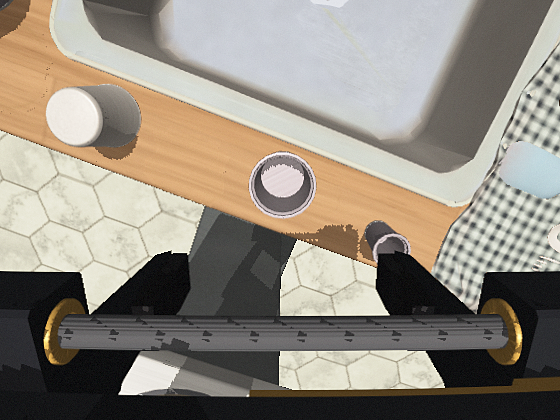

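The wrist view shows the middle pot at (282,185), the tumbler at (75,115) and the small pot at (390,243), which agrees with the other cameras. Descending on the middle pot.

```bash
python3 -m crank '0.3 0.3 -4 0 0 0 1; 0 0 -4 0 0 0 1; 0 0 -4 0 0 0 1; 0 0 -4 0 0 0 1; 0 0 -2 0 0 0 1; 0 0 -1.4 0 0 0 1; 0 0 0 0 0 0 1; 0 0 0 0 0 0 1' 20; python3 -m crank '0 0 0 0 0 0 0.3; 0 0 0 0 0 0 -0.3; 0 0 0 0 0 0 -0.5; 0 0 0 0 0 0 -0.5; 0 0 0 0 0 0 -0.5; 0 0 0 0 0 0 -0.5; 0 0 0 0 0 0 -0.5; 0 0 0 0 0 0 -0.5'
```

```text
time_s: 2.75
tcp_pos: [0.4532, 0.0102, 0.0673]
tool_rot: [3.141, -0.0, 0.366]
force: [0.7, 0.5, 0.3]
finger_gap: 0.0883
grip_force: 0.0
time_s: 3.55
tcp_pos: [0.4537, 0.011, 0.0672]
tool_rot: [3.141, -0.001, 0.368]
force: [1.2, -1.1, 6.5]
finger_gap: 0.0627
grip_force: 22.3
```

```bash
python3 -m crank '0 0 1 0 0 0 -0.5; 0 0 2 0 0 0 -0.5; 0 0 3 0 0 0 -0.5; 0 0 3 0 0 0 -0.5; 0 0 3 0 0 0 -0.5; 0 0 2 0 0 0 -0.5; 0 0 0 0 0 0 -0.5; 0 0 0 0 0 0 -0.5' 25
python3 - <<'E'
from plant import eyes
import cv2
p,d=eyes.read_camera("scene");cv2.imwrite("pics/s1.png",cv2.resize(p[80:280,160:440],None,fx=2,fy=2))
E
```

```text
time_s: 4.35
tcp_pos: [0.4526, 0.0115, 0.2062]
tool_rot: [-3.141, 0.001, 0.368]
force: [0.4, 0.2, -1.6]
finger_gap: 0.0626
grip_force: 27.4
```

View pics/s1.png

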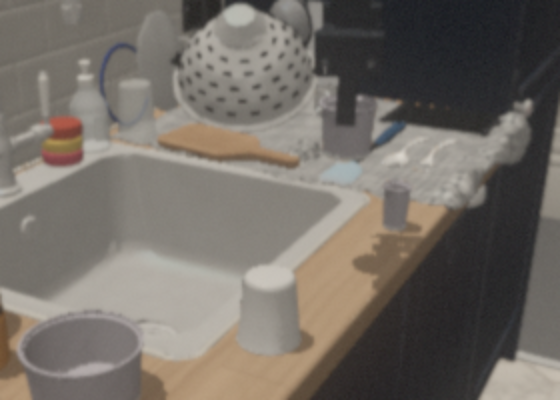

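The pot is held upright, at (348,125) in the crop. Carrying it over to the large pot.

```bash
python3 -m crank '0.5 2 0 0 0 0 -0.5; 0.9 3.7 0 0 0 0 -0.5; 1 3.9 0 0 0 0 -0.5; 1 3.9 0 0 0 0 -0.5; 1 3.9 0 0 0 0 -0.5; 1 3.9 0 0 0 0 -0.5; 1 3.9 0 0 0 0 -0.5; 1 3.9 0 0 0 0 -0.5; 1 3.9 0 0 0 0 -0.5; 0.5 2 0 0 0 0 -0.5'; python3 -m crank '0 0 0 0 0 0 -0.5; 0 0 0 0 0 0 -0.5; 0 0 0 0 0 0 -0.5'
python3 - <<'E'
from h import *
from plant import r,eyes
print(r.sense()["tcp_pos"])
i=eyes.camera_info("wrist");p,d=eyes.read_camera("wrist")
cv2.imwrite("pics/w2.png",p);P=cloud(i,d,(0,0,560,420))
Q=P[np.hypot(P[:,0]-.546,P[:,1]-.382)<.075];print(rim(Q,.0545,.054,.066))
M=P[(np.hypot(P[:,0]-.546,P[:,1]-.382)<.075)&(P[:,2]>.18)&(P[:,2]<.21)];print(np.histogram(M[:,2],6))
E
```

```text
time_s: 5.4
tcp_pos: [0.5418, 0.3639, 0.2041]
tool_rot: [-3.141, 0.004, 0.369]
force: [-0.2, -0.8, -1.4]
finger_gap: 0.0625
grip_force: 27.4
time_s: 5.7
tcp_pos: [0.542, 0.3602, 0.206]
tool_rot: [3.141, 0.002, 0.367]
force: [-0.8, -0.4, -1.7]
finger_gap: 0.0625
grip_force: 27.4
[0.54200431 0.36015893 0.20598806]
(array([0.54648909, 0.37888572]), 2233, np.float64(0.002015270628308764))
(array([ 762,  746, 1222, 3123,  783,  810]), array([0.18001081, 0.18500735, 0.1900039 , 0.19500044, 0.19999698,
       0.20499352, 0.20999007]))
```

View pics/w2.png

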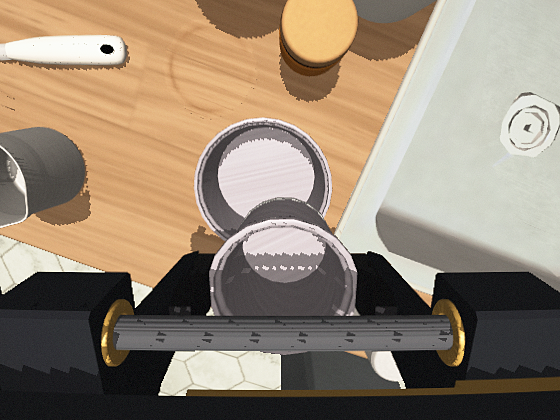

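The held pot's rim is at (283,265), and the large pot beyond it is centred at about (263,180). The target is (0.546, 0.380).

```bash
python3 -m crank '0.4 2 0 0 0 0 -0.5; 0 0 -1 0 0 0 -0.5; 0 0 -3 0 0 0 -0.5; 0 0 -3 0 0 0 -0.5; 0 0 -2 0 0 0 -0.5; 0 0 0 0 0 0 -0.5; 0 0 0 0 0 0 -0.5'; python3 -m crank '0 0 -1 0 0 0 -0.5; 0 0 -1 0 0 0 -0.5; 0 0 -1 0 0 0 -0.5; 0 0 0 0 0 0 -0.5; 0 0 0 0 0 0 -0.5'
```

```text
time_s: 6.45
tcp_pos: [0.5464, 0.3806, 0.1171]
tool_rot: [3.141, -0.0, 0.367]
force: [0.4, 0.2, -1.7]
finger_gap: 0.0622
grip_force: 27.4
time_s: 6.95
tcp_pos: [0.5462, 0.3812, 0.0865]
tool_rot: [3.142, 0.0, 0.367]
force: [-0.1, -0.2, -2.4]
finger_gap: 0.0625
grip_force: 27.4
```

```bash
python3 -m crank '0 0 0 0 0 0 0.8; 0 0 0 0 0 0 0.8; 0 0 0 0 0 0 0.8; 0 0 0 0 0 0 0.8; 0 0 2 0 0 0 0.8; 0 0 4 0 0 0 0.8; 0 0 4 0 0 0 1; -1 -3 4 0 0 0 1; 0 -3 0 0 0 0 1; 0 0 0 0 0 0 1'
python3 - <<'E'
from h import *
from plant import r,eyes
i=eyes.camera_info("wrist");p,d=eyes.read_camera("wrist")
cv2.imwrite("pics/w3.png",p);P=cloud(i,d,(0,0,560,420))
Q=P[np.hypot(P[:,0]-.546,P[:,1]-.38)<.075];q=np.hypot(Q[:,0]-.546,Q[:,1]-.38)
print(rim(Q[q>.046],.0545,.054,.066),rim(Q[q<.046],.0315,.061,.075),np.percentile(Q[q<.045,2],98))
E
```

```text
time_s: 7.95
tcp_pos: [0.5367, 0.3195, 0.2277]
tool_rot: [3.141, -0.002, 0.365]
force: [-0.2, -0.2, -1.1]
finger_gap: 0.0877
grip_force: 0.0
(array([0.5478301 , 0.37933894]), 2849, np.float64(0.0023100254259100905)) (array([0.54582371, 0.37992293]), 1411, np.float64(0.0019801461070048563)) 0.30780443751858816
```

View pics/w3.png

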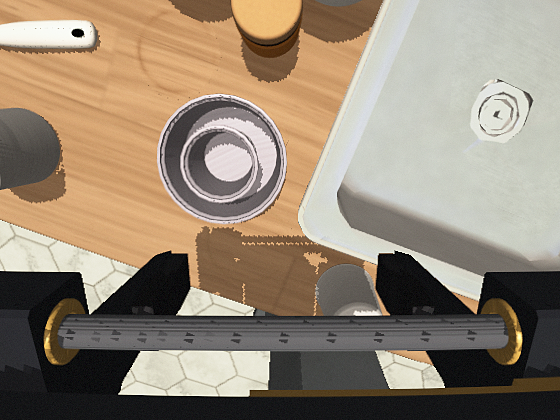

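The middle pot stands upright inside the large one, at (222,163). Now the small pot.

```bash
python3 -m crank '-1 -4 0 0 0 0 1; -1 -4 0 0 0 0 1; -1 -4 0 0 0 0 1; -1 -4 0 0 0 0 1; -1 -4 0 0 0 0 1; -1 -4 0 0 0 0 1; -1 -4 0 0 0 0 1; -1 -4 0 0 0 0 1; -1 -4 0 0 0 0 1; -1 -4 0 0 0 0 1'; python3 -m crank '-0.8 -3.7 0 0 0 0 1; 0 0 0 0 0 0 1; 0 0 0 0 0 0 1; 0 0 0 0 0 0 1'
python3 - <<'E'
from h import *
from plant import r,eyes
i=eyes.camera_info("wrist");p,d=eyes.read_camera("wrist");P=cloud(i,d,(0,0,560,420))
Q=P[np.hypot(P[:,0]-.428,P[:,1]+.118)<.04];print(rim(Q,.0185,.054,.066),r.sense()["tcp_pos"])
E
```

```text
time_s: 9.0
tcp_pos: [0.4363, -0.0791, 0.2256]
tool_rot: [-3.141, 0.0, 0.368]
force: [-0.1, 0.0, 0.3]
finger_gap: 0.0881
grip_force: 0.0
time_s: 9.4
tcp_pos: [0.4288, -0.1141, 0.2257]
tool_rot: [-3.141, 0.0, 0.369]
force: [0.4, 0.7, -0.3]
finger_gap: 0.088
grip_force: 0.0
(array([ 0.42986318, -0.11936598]), 750, np.float64(0.0019101705670800167)) [ 0.42873939 -0.11395403  0.2257791 ]
```

```bash
python3 -m crank '0 -0.4 -4 0 0 0 1; 0 0 -4 0 0 0 1; 0 0 -4 0 0 0 1; 0 0 -2.5 0 0 0 1; 0 0 -1.4 0 0 0 1; 0 0 0 0 0 0 1; 0 0 0 0 0 0 1' 15; python3 -m crank '0 0 0 0 0 0 0.3; 0 0 0 0 0 0 0.1; 0 0 0 0 0 0 -0.1; 0 0 0 0 0 0 -0.5; 0 0 0 0 0 0 -0.7; 0 0 0 0 0 0 -0.7; 0 0 0 0 0 0 -0.7; 0 0 0 0 0 0 -0.7'
```

```text
time_s: 10.15
tcp_pos: [0.4288, -0.1186, 0.0674]
tool_rot: [3.141, -0.0, 0.369]
force: [-0.4, 0.2, 0.1]
finger_gap: 0.0883
grip_force: 0.0
time_s: 10.95
tcp_pos: [0.4285, -0.1193, 0.067]
tool_rot: [3.141, -0.0, 0.367]
force: [0.1, -0.9, 0.2]
finger_gap: 0.0373
grip_force: 15.0
```

```bash
python3 -m crank '0 0 1 0 0 0 -0.7; 0 0 2 0 0 0 -0.7; 0 0 3 0 0 0 -0.7; 0 0 3 0 0 0 -0.7; 0 0 3 0 0 0 -0.7; 0 0 2 0 0 0 -0.7; 0 0 0 0 0 0 -0.7; 0 0 0 0 0 0 -0.7' 18
```

```text
time_s: 11.75
tcp_pos: [0.428, -0.119, 0.2067]
tool_rot: [-3.141, 0.0, 0.367]
force: [-0.7, -0.2, -0.4]
finger_gap: 0.0368
grip_force: 18.0
```

```bash
python3 -m crank '0.4 2 0 0 0 0 -0.7; 0.8 3.4 0 0 0 0 -0.7; 0.8 3.4 0 0 0 0 -0.7; 0.8 3.4 0 0 0 0 -0.7; 0.8 3.4 0 0 0 0 -0.7; 0.8 3.4 0 0 0 0 -0.7; 0.8 3.4 0 0 0 0 -0.7; 0.8 3.4 0 0 0 0 -0.7; 0.8 3.4 0 0 0 0 -0.7; 0.8 3.4 0 0 0 0 -0.7'; python3 -m crank '0.8 3.4 0 0 0 0 -0.7; 0.8 3.4 0 0 0 0 -0.7; 0.8 3.4 0 0 0 0 -0.7; 0.8 3.4 0 0 0 0 -0.7; 0.5 2 0 0 0 0 -0.7; 0 0 0 0 0 0 -0.7; 0 0 0 0 0 0 -0.7'
python3 - <<'E'
from h import *
from plant import r,eyes
s=r.sense();print(s["tcp_pos"])
i=eyes.camera_info("wrist");p,d=eyes.read_camera("wrist")
cv2.imwrite("pics/w4.png",p);P=cloud(i,d,(0,0,560,420))
Q=P[np.hypot(P[:,0]-.546,P[:,1]-.38)<.075];print(rim(Q[np.hypot(Q[:,0]-.546,Q[:,1]-.38)<.046],.0315,.061,.072))
Q=P[np.hypot(*(P[:,:2]-s["tcp_pos"][:2]).T)<.03];print(rim(Q,.0185,.19,.204))
E
```

```text
time_s: 12.75
tcp_pos: [0.5039, 0.2082, 0.2051]
tool_rot: [-3.141, 0.003, 0.367]
force: [0.3, -0.1, -0.9]
finger_gap: 0.0372
grip_force: 18.0
time_s: 13.45
tcp_pos: [0.5409, 0.3625, 0.2051]
tool_rot: [3.141, 0.003, 0.368]
force: [0.0, -0.5, 0.0]
finger_gap: 0.0374
grip_force: 18.0
[0.54090462 0.36248169 0.20512443]
(array([0.54564468, 0.38003019]), 1363, np.float64(0.0019201904566514543))
(array([0.54325855, 0.36368245]), 3778, np.float64(0.0033336452147828613))
```

View pics/w4.png

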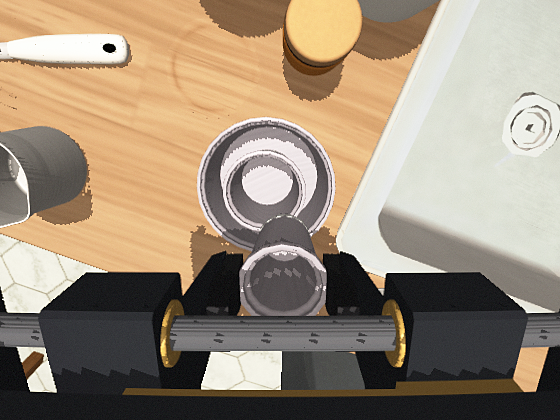

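The small pot is held upright at (284,280). The middle pot's rim is centred at about (265,187).

```bash
python3 -m crank '0.4 1.75 0 0 0 0 -0.7; 0 0 -1 0 0 0 -0.7; 0 0 -3 0 0 0 -0.7; 0 0 -3 0 0 0 -0.7; 0 0 -1 0 0 0 -0.7; 0 0 0 0 0 0 -0.7; 0 0 0 0 0 0 -0.7'; python3 -m crank '0 0 -1 0 0 0 -0.7; 0 0 -1 0 0 0 -0.7; 0 0 -1.2 0 0 0 -0.7; 0 0 0 0 0 0 -0.7; 0 0 0 0 0 0 -0.7'
```

```text
time_s: 14.2
tcp_pos: [0.5459, 0.3801, 0.1282]
tool_rot: [-3.142, -0.002, 0.367]
force: [0.7, 0.2, -0.3]
finger_gap: 0.0368
grip_force: 18.0
time_s: 14.7
tcp_pos: [0.5453, 0.3803, 0.0946]
tool_rot: [3.142, 0.001, 0.367]
force: [-0.0, 0.4, -1.0]
finger_gap: 0.0368
grip_force: 18.0
```

```bash
python3 -m crank '0 0 -0.3 0 0 0 -0.7; 0 0 0 0 0 0 -0.7; 0 0 0 0 0 0 0.3; 0 0 0 0 0 0 0.3; 0 0 0 0 0 0 0.3; 0 0 0 0 0 0 0.3; 0 0 2 0 0 0 0.3; 0 0 4 0 0 0 0.3; 0 0 4 0 0 0 0.3; -1 -3 4 0 0 0 1'; python3 -m crank '0 -3 0 0 0 0 1; 0 0 0 0 0 0 1; 0 0 0 0 0 0 1; 0 0 0 0 0 0 1';  python3 - <<'E'
from h import *
from plant import r,eyes
i=eyes.camera_info("wrist");p,d=eyes.read_camera("wrist")
cv2.imwrite("pics/w5.png",p);P=cloud(i,d,(0,0,560,420))
D=P[:,:2]-[.546,.38];q=np.hypot(*D.T)
print(rim(P[(q>.046)&(q<.075)],.0545,.054,.066),rim(P[(q>.024)&(q<.046)],.0315,.061,.07),rim(P[q<.024],.0185,.067,.08))
E
```

```text
time_s: 15.7
tcp_pos: [0.5357, 0.3523, 0.2324]
tool_rot: [-3.141, -0.001, 0.37]
force: [0.1, -0.7, -0.6]
finger_gap: 0.0634
grip_force: 0.0
time_s: 16.1
tcp_pos: [0.5355, 0.3216, 0.2304]
tool_rot: [-3.141, 0.001, 0.368]
force: [0.3, 0.9, 0.0]
finger_gap: 0.0882
grip_force: 0.0
(array([0.54781085, 0.37934568]), 2796, np.float64(0.0023274749986880137)) (array([0.54575759, 0.38000393]), 1404, np.float64(0.0019658644662403713)) (array([0.546863  , 0.37972856]), 790, np.float64(0.0017667691996757844))
```

View pics/w5.png

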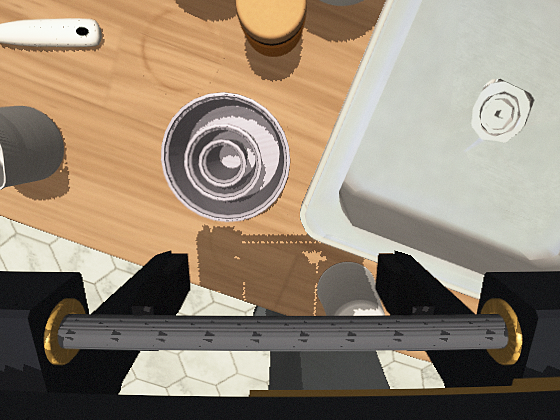

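All three pots are nested concentrically around (225,160), upright, with rim heights as expected and the gripper clear.

```bash
python3 -c "
from plant import r;print(r.finish_job())"
```

```text
the job is handed in; nothing more can be done
None
```

The middle pot is in the largest and the smallest in the middle one, all upright with rim centres within about 2 mm; the largest pot and the tumbler were not touched, and I handed the job in at about 16 s (no verdict was returned).

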